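# Slide the top tile to the bumper and weight it

### The job

Slide the top tile off the stack sideways onto the raised wooden deck beside it, without lifting it or shifting the two tiles below, and push it home against the sprung rubber bumper with a firm but gentle push of about 10 newtons, held for a moment. Then stand the tall kiln post upright on the middle of that tile to hold it there on the deck, square to the bumper, and let go. Leave everything else where it is.

Things in the scene. Friction and masses are not known exactly. Their poses are not given: they have to be found in the camera images.
- tile_top: the top tile of the stack: square fired-clay tile 130 x 130 x 12 mm, about 0.25 to 0.5 kg, plain terracotta; too wide to grasp across. Origin: centre of its underside, z up; its sides are parallel to its x and y axes. It lies loose on the tile below, shifted and turned a little against it and against the jig.
- tile_mid: the middle tile of the stack, same size (origin: centre of its underside); must stay
- tile_low: the bottom tile of the stack, same size (origin: centre of its underside), lying on the jig's base board; must stay
- jig: fixed wooden jig; origin on the table, z up. Its base board is 12 mm thick, 170 mm in x, y from -200 to +250 mm. The stack lies on the base board near x 0, y -115. Tiles are slid along the jig's +y axis, across a small gap, onto the raised deck. Nothing stands behind the stack (-y end).
- deck (a point): centre of the top of the raised deck, same axes as the jig: 150 mm (x) by 200 mm (y), at jig x 0, y 65 mm. Its top is 34 mm above the table, 2 mm below the underside of the top tile as it lies on the stack.
- stop: fixed end stop beyond the deck, axes as the jig: wooden block 80 (x) x 60 (y) x 44 mm, origin at the centre of its underside, at jig x 0, y 205, z 12 mm. It carries the rubber bumper on its -y face. A tile is home once pressed on the bumper with 4 N or more for a quarter of a second; its edge chips above 18 N. Sliding the tile takes 1 to 5 N on top.
- stop_front (a point): fixed point on the block's -y face. From here two rods carry the sprung rubber pad, 70 mm wide, 16 mm tall, level with a tile on the deck. The pad's face lies 25 to 60 mm from this point towards -y: how far is set anew each time and not measured, so see or feel it. Its spring gives 1.2 N per mm, is damped (80 N per m/s) and solid after 12 mm. Let go, it nudges the tile back up to 10 mm.
- tall_post: the tall kiln post: plain white ceramic square bar 40 x 40 x 90 mm, 0.24 kg, standing on the table. Origin: centre of its underside, z up; faces along its x and y axes.
- short_post: the short kiln post: white ceramic, 40 x 40 x 40 mm, a bystander (origin: on its underside); leave it where it is
- clay_box: open square box 90 x 90 x 100 mm tall, a bystander (origin: on its underside); leave it where it is
- slip_cup: cup 72 mm wide at the rim, 85 mm tall, a bystander (origin: on its underside); leave it where it is
- brush: brush lying flat, a bystander (origin: on the table, under it, long axis x); leave it where it is
- scraper: flat scraper (spatula shape) lying flat, a bystander (origin: on the table, under it, long axis x); leave it where it is
Mind the look-alikes: they are no part of the job. What is shaped like the tile_top but red or yellow is not meant. Several things have the shape of the tall_post; the one meant has the colours described above.

How it is judged:
By the outcome, as a careful person would: the job done as asked, in the order asked, and still so for the second after the job is handed in, with the robot touching nothing.
It also fails if it takes over 58 s, if anything falls off the work surface, if the arm or the gripper's body presses on something with over 40 N, if the wrist force passes 120 N, or if a joint passes its speed limit or range.

### The arm

A 7-joint arm with a two-finger parallel gripper is mounted at the origin on the work surface. World frame = base frame: x ahead of the robot, y to its left, z up, the work surface at z = 0. Lengths are in m, angles in rad, forces in N, time in s.
With the tool pointing down it reaches from about 0.425 to 0.925 m from the base axis. Payload 6.8 kg.
Tool frame: the origin (TCP) lies midway between the tips of the shut fingers; the grasp point (between the pads) lies 19 mm behind it; z points along the fingers, x is the direction in which the jaws open and shut, and the axes are right-handed (so a half turn about z gives the same grasp; the last joint's range is limited). The gripper opens to 85 mm and grips with 20 to 120 N. Pads are 22 mm wide; open, the fingers measure 114 mm over their backs; the gripper's body (76 mm by 85 mm) begins 54 mm behind the grasp point. The pads swing forward as they close: fully open they stand 13 mm farther back than shut.
Start: joints at [1.106, 0.477, 0.022, 1.555, -0.011, 1.109, -0.083], TCP at [0.236, -0.633, 0.207] pointing down, gripper open.
Joint ranges: [-2.96, 2.96], [-0.34, 2.1], [-1.41, 1.46], [0.24, 2.44], [-1.37, 4.51], [0.17, 1.92], [-2.96, 2.96]. Speed limits (rad/s): [2.39, 2.39, 3.14, 3.14, 3.14, 3.14, 3.14].

### API

Orientations are given as a unit quaternion [w, x, y, z].
In Python, from station import bot gives the robot as it stands.
- The arm moves only by the tool step_arm, never from a script. Its argument "increments" is a list of rows, each a list of 7 numbers: the shift along the tool's x, y, z in cm, then the turn, a rotation vector about the tool's x, y, z in degrees, then the closure, from 0 (fully open) to 1 (shut). A call has 1 to 20 rows; each row shifts and turns the commanded pose from where the row before left it, along the tool's axes as they then stand; what a row does not reach is not made up. A row lasts 1/10 s, in which the tool goes at most 50 mm and 8.59 degrees, less where a joint would pass 70% of its speed; a pose out of reach is approached as far as the arm can. A call is refused whole if a number of a shift passes 5 or a number of a turn 8.59, either way. A call with a gripper value outside its range is refused whole. The fingers move at their own pace and stop on an object; "squeeze" is the grip in N (left out, the last holds). Time passes only in rows, so rows that do not move let the fingers close. It gives the time, the measured TCP pose, the force and the opening at its end, in the units of the state.
- bot.get_obs(): the state, without advancing time (a new reading comes with each control period).
- bot.read_camera(name): name is "scene" or "top"; returns a dict with "pixels" (480x640x3 uint8, red, green, blue), "vertical_fov" (degrees; the focal length in pixels is half the picture's height over the tangent of half this angle, whatever the lens; pixels are square), "cx", "cy" (the principal point, pixels), "camera_from_world" (4x4, takes a point from world to camera coordinates). Camera axes: x right, y down, z forward; pixel columns grow to the right and rows downward; lengths in m; the calibration is good to about 2 mm. A picture is of the moment at which its call begins. There is no depth.
- bot.hand_in(): hands the job in, once; it reports no verdict.
Trained networks look in a picture, given as the dict that the camera call returned (one of the last four; its "shot" number tells which), for a name from the list of things; names that differ only in an ending like _2 or _b are one class to them, and where a whole thing is asked for, a point or a joint stands for the part that bears it (a point fixed in the world has none). Each returns a list of dicts, best first, with "score" (0 to 1); they miss things now and then, are a little off and sometimes report something else, mostly with a low value. They report only what shows in the picture. A call takes as long as a camera call. They do not tell look-alikes from the thing itself.
- bot.find_in(picture, query): "point" ([column, row] in pixels, amid what is visible of it).
- bot.cut_out(picture, query): "pixels" (480x640 bool, what is visible of it) and "point" ([column, row] in pixels, amid what is visible of it).
- bot.pinpoint(picture, query): "point" ([column, row] in pixels: a listed point, or the origin of a listed thing).
The state is a dict: "t": time; "q": joint angles; "joint_vel": joint speeds; "joint_torque": joint torques, N m; "eef_pos": TCP position; "tool_rot": TCP orientation; "contact_force": force on the tool from outside, world axes, zero at the start; "torque": the same for the moment, N m; "gripper_width": opening from 0.0 (shut) to 1.0 (fully open).
Only numpy, scipy, OpenCV 4.12 (cv2) and the standard library are available. Lean on these libraries where they do the work, as an engineer would, in place of code of your own. Each camera call takes 0.05 s, during which the arm holds its last target.

## Working session

There is one attempt and no reset: what is moved stays moved. The work goes in short steps, Python scripts to look and compute and a tool call to move; the robot and the scene stay as the last step left them, time stands still between calls to the robot, and variables do not carry over. Pictures are saved under pics/ and viewed, and the job is handed in when it is done.

Besides the shell and the picture viewer there is one more tool, called as name(argument=value, ...), one argument or row to a line, values as JSON. step_arm: Moves the arm, as the interface text tells. Its arguments: {"type":"object","properties":{"increments":{"type":"array"},"squeeze":{"type":"number"}},"required":["increments"]}

```bash
ls; mkdir -p pics
cat > h.py <<'E'
from station import bot
import numpy as np, cv2
def K(p):
    f=240/np.tan(np.radians(p["vertical_fov"])/2); return f,p["cx"],p["cy"]
def ray(p,uv):
    f,cx,cy=K(p); T=np.array(p["camera_from_world"]); R=T[:3,:3]; t=T[:3,3]
    d=R.T@np.array([(uv[0]-cx)/f,(uv[1]-cy)/f,1]); return -R.T@t,d
def atz(p,uv,z):
    o,d=ray(p,uv); return o+d*(z-o[2])/d[2]
def proj(p,X):
    f,cx,cy=K(p); T=np.array(p["camera_from_world"]); X=np.atleast_2d(X); c=X@T[:3,:3].T+T[:3,3]
    return np.c_[f*c[:,0]/c[:,2]+cx,f*c[:,1]/c[:,2]+cy]
def save(p,n,crop=None,s=1):
    im=np.ascontiguousarray(p["pixels"][:,:,::-1])
    if crop: im=im[crop[1]:crop[3],crop[0]:crop[2]]
    if s!=1: im=cv2.resize(im,None,fx=s,fy=s,interpolation=cv2.INTER_CUBIC)
    cv2.imwrite("pics/"+n,im)
E
python3 - <<'E'
from h import *
import pickle
o=bot.get_obs(); print(o)
for n in ["scene","top"]:
    p=bot.read_camera(n); save(p,n+"0.png"); pickle.dump(p,open(n+"0.pkl","wb"))
    print(n,p["vertical_fov"],p["cx"],p["cy"],np.round(p["camera_from_world"],3).tolist(), p.keys())
    for q in ["tile_top","tile_mid","tile_low","jig","deck","stop","stop_front","tall_post","short_post","clay_box","slip_cup"]:
        print(q,[(np.round(r["point"],1).tolist(),round(r["score"],2)) for r in bot.pinpoint(p,q)])
E
```

```text
pics
{'t': 0.0, 'q': array([ 1.10590922,  0.47782201,  0.02234127,  1.55647439, -0.01151479,
        1.10930843, -0.0830846 ]), 'joint_vel': array([-0.00230202, -0.00189385, -0.00018548,  0.00159747,  0.00150965,
        0.00014401, -0.00120991]), 'joint_torque': array([ 1.79745521e-04, -5.96456695e+01,  1.60764646e+00, -2.81197786e+01,
        1.23492029e-02,  9.44642583e-03,  1.43597390e-05]), 'eef_pos': array([ 0.23550998, -0.63188266,  0.20590142]), 'tool_rot': array([-4.83190802e-04,  8.21368152e-01, -5.70397643e-01, -8.08692994e-04]), 'contact_force': array([ 0.34143141, -0.16362186, -0.709278  ]), 'torque': array([ 0.03145717,  0.05290775, -0.01472482]), 'gripper_width': 1.0002218417878437}
scene 45.38644449325256 318.9165785833619 242.18358359243777 [[0.535, 0.845, -0.016, -0.28], [0.461, -0.308, -0.832, -0.216], [-0.708, 0.438, -0.555, 1.776], [0.0, 0.0, 0.0, 1.0]] dict_keys(['pixels', 'vertical_fov', 'cx', 'cy', 'camera_from_world', 'shot'])
tile_top [([275.6, 266.9], 0.89), ([491.2, 273.6], 0.69), ([214.5, 234.1], 0.58)]
tile_mid [([281.2, 273.6], 0.83)]
tile_low [([281.5,
[... 300 characters left out ...]
up [([158.9, 272.1], 0.73), ([387.4, 232.4], 0.65)]
top 49.916664100605104 325.1045267936899 242.92792315037482 [[0.011, -1.0, 0.008, -0.014], [-0.995, -0.012, -0.1, 0.542], [0.1, -0.007, -0.995, 1.378], [0.0, 0.0, 0.0, 1.0]] dict_keys(['pixels', 'vertical_fov', 'cx', 'cy', 'camera_from_world', 'shot'])
tile_top [([373.3, 233.9], 0.79), ([223.1, 148.5], 0.79), ([384.4, 333.1], 0.66)]
tile_mid []
tile_low []
jig [([330.2, 235.1], 0.62)]
deck [([304.6, 235.7], 0.79)]
stop [([254.5, 237.2], 0.89)]
stop_front []
tall_post [([169.2, 287.4], 0.87), ([194.9, 256.9], 0.73), ([450.7, 309.5], 0.54)]
short_post [([190.1, 211.7], 0.84)]
clay_box [([372.1, 232.7], 0.63)]
slip_cup [([451.8, 305.7], 0.94)]
```

View pics/scene0.png

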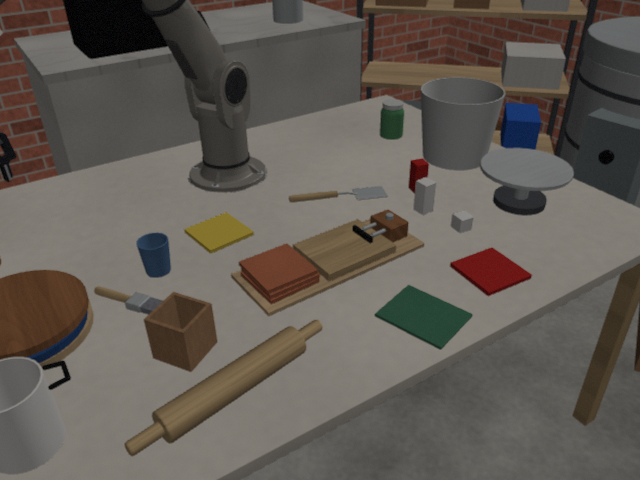

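View pics/top0.png

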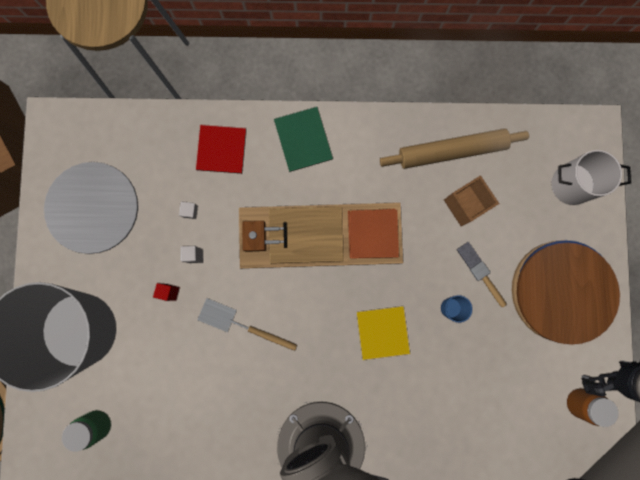

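Run:
```python
from h import *
import pickle
p=pickle.load(open("top0.pkl","rb")); save(p,"topc.png",(140,180,440,330),2.6)
p=pickle.load(open("scene0.pkl","rb")); save(p,"scenec.png",(200,150,500,350),2.6)
```

```text
(no output)
```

View pics/topc.png

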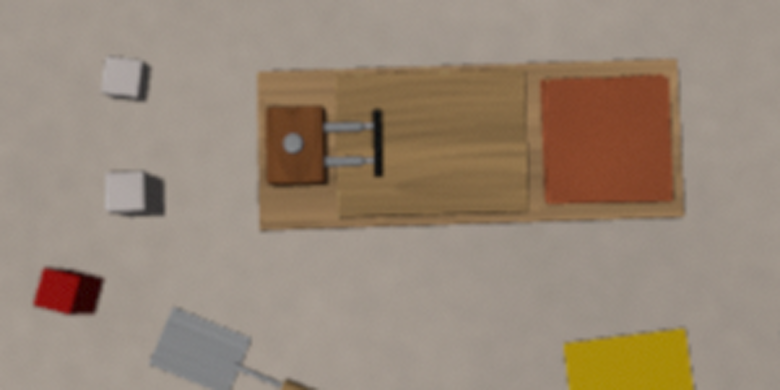

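View pics/scenec.png

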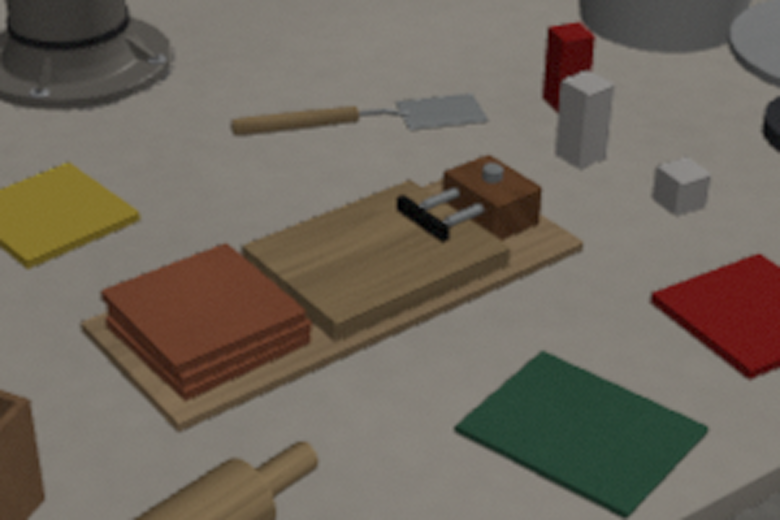

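The terracotta stack is at top (373,234). Tile look-alikes are yellow (384,333), red (222,149) and green (303,138). The tall post candidates are white (190,254), red (166,292) and the short white post (188,210). I choose the white post at (190,254), which appears at (425,196) in the scene view. The bumper pad is at about u=286 in the top view. Next I'll fit the poses.

```bash
cat > fit.py <<'E'
from h import *
from scipy.optimize import minimize
def box(x,y,yaw,lx,ly,z0,z1):
    c,s=np.cos(yaw),np.sin(yaw); P=[]
    for a in(-1,1):
        for b in(-1,1):
            for z in(z0,z1): P.append([x+c*a*lx/2-s*b*ly/2,y+s*a*lx/2+c*b*ly/2,z])
    return np.array(P)
def hullmask(p,P,S=8):
    m=np.zeros((480,640),np.uint8); h=cv2.convexHull(proj(p,P).astype(np.float32))
    cv2.fillConvexPoly(m,np.round(h*16).astype(np.int32),255,cv2.LINE_AA,4); return m/255.
def fit(views,dims,x0,wt=1):
    # views: list of (p,mask float)
    def cost(v):
        e=0
        for p,m in views:
            h=hullmask(p,box(v[0],v[1],v[2]*10,*dims)); e+=np.abs(h-m).sum()/m.sum()
        return e
    best=None
    for dy in (-.03,-.01,0.01,.03):
        r=minimize(cost,[x0[0],x0[1],x0[2]/10+dy*.3],method="Nelder-Mead",options=dict(initial_simplex=[[x0[0]+a,x0[1]+b,(x0[2]+dy*3+c)/10] for a,b,c in((0,0,0),(.01,0,0),(0,.01,0),(0,0,.1))],xatol=1e-5,fatol=1e-5))
        if best is None or r.fun<best.fun: best=r
    v=best.x; return np.array([v[0],v[1],v[2]*10]),best.fun
E
python3 - <<'E'
from fit import *
import pickle
P=pickle.load(open("top0.pkl","rb"));S=pickle.load(open("scene0.pkl","rb"))
c=lambda u,v:(140+u/2.6,180+v/2.6)
for n,uv,z in [("b1",c(258,72),.012),("b2",c(676,59),.012),("b3",c(684,215),.012),("b4",c(261,230),.012),("deckL1",c(338,72),.034),("deckL2",c(341,219),.034),("deckR1",c(526,67),.034),("deckR2",c(528,213),.034),("padT",c(383,110),.048),("padB",c(382,176),.048),("stop1",c(325,106),.056),("stop2",c(327,184),.056),("stopL1",c(267,107),.056),("stopL2",c(267,184),.056),
 ("t1",c(541,79),.048),("t2",c(668,75),.048),("t3",c(675,202),.048),("t4",c(545,204),.048),
 ("p1",c(105,172),.09),("p2",c(144,170),.09),("p3",c(146,212),.09),("p4",c(107,213),.09)]:
    print(n,np.round(atz(P,uv,z),4))
hsv=cv2.cvtColor(P["pixels"],cv2.COLOR_RGB2HSV); print(hsv[234,373],hsv[234,392],hsv[254,188],hsv[260,200],hsv[250,215])
hs=cv2.cvtColor(S["pixels"],cv2.COLOR_RGB2HSV); print(hs[196,420],hs[200,431],hs[185,425],hs[200,450])
E
```

```text
b1 [0.639  0.2311 0.012 ]
b2 [ 0.6585 -0.2148  0.012 ]
b3 [ 0.4916 -0.2227  0.012 ]
b4 [0.4708 0.2233 0.012 ]
deckL1 [0.6364 0.1437 0.034 ]
deckL2 [0.482  0.1373 0.034 ]
deckR1 [ 0.6441 -0.0536  0.034 ]
deckR2 [ 0.4905 -0.0568  0.034 ]
padT [0.5947 0.0949 0.048 ]
padB [0.5261 0.0946 0.048 ]
stop1 [0.597  0.1541 0.056 ]
stop2 [0.5165 0.1502 0.056 ]
stopL1 [0.5953 0.2137 0.056 ]
stopL2 [0.5158 0.2116 0.056 ]
t1 [ 0.6292 -0.0687  0.048 ]
t2 [ 0.635  -0.2009  0.048 ]
t3 [ 0.5026 -0.2077  0.048 ]
t4 [ 0.499  -0.0737  0.048 ]
p1 [0.5231 0.3682 0.09  ]
p2 [0.5255 0.3294 0.09  ]
p3 [0.4836 0.3259 0.09  ]
p4 [0.4821 0.3646 0.09  ]
[  9 172 135] [  9 174 129] [  6  15 174] [ 0 14 54] [ 16  33 164]
[15  6 79] [23 10 98] [ 15   8 125] [ 18  23 132]
```

Run:
```python
from fit import *
import pickle
P=pickle.load(open("top0.pkl","rb"));S=pickle.load(open("scene0.pkl","rb"))
def reg(m,u,v):
    n,l=cv2.connectedComponents(m.astype(np.uint8)); return (l==l[v,u]).astype(float)
# soft top-view tile mask by hue/sat
hsv=cv2.cvtColor(P["pixels"],cv2.COLOR_RGB2HSV)
m=(hsv[...,0]<13)&(hsv[...,1]>140); m=reg(m,373,234); print("tile px",m.sum())
r=fit([(P,m)],(.13,.13,.046,.048),[.5665,-.138,.037]); print("tile",np.round(r[0],4),np.degrees(r[0][2]),r[1])
# post: net masks
t=pickle.load(open("top0.pkl","rb"))
p1=bot.read_camera("top"); p2=bot.read_camera("scene")
out=[]
for p,uv in((p1,(190,254)),(p2,(425,196))):
    for q in ["tall_post","jig","tile_top"]:
        for d in bot.cut_out(p,q):
            mm=d["pixels"]; print(q,np.round(d["point"]),round(d["score"],2),mm.sum(),mm[uv[1],uv[0]])
            if q=="tall_post" and mm[uv[1],uv[0]]: out.append((p,mm.astype(float)))
            if q=="jig": J=mm
    if p is p1: Jt=J
if out:
    r=fit(out,(.04,.04,0,.09),[.503,.347,.05]); print("post",np.round(r[0],4),np.degrees(r[0][2]),r[1])
    for o in out:
        r=fit([o],(.04,.04,0,.09),[.503,.347,.05]); print("post1",np.round(r[0],4),np.degrees(r[0][2]),r[1])
np.save("jigmask.npy",Jt)
print(bot.get_obs()["t"])
# overlays
im=P["pixels"][:,:,::-1].copy()
s=4;im=cv2.resize(im[180:330,140:440],None,fx=2.6,fy=2.6,interpolation=cv2.INTER_CUBIC)
def dr(X,c):
    q=(proj(P,X)-[140,180]+.5)*2.6-.5; cv2.polylines(im,[cv2.convexHull(q.astype(np.float32)).round().astype(int)],True,c,1)
R=np.array([.566,-.0208]);a=.0445
def jb(x,y,lx,ly,z0,z1):
    C=R+[np.cos(a)*x-np.sin(a)*y,np.sin(a)*x+np.cos(a)*y]; return box(C[0],C[1],a,lx,ly,z0,z1)
dr(jb(0,.025,.17,.45,0,.012),(255,0,0)); dr(jb(0,.065,.15,.2,.034,.0341),(0,255,0)); dr(jb(0,.205,.08,.06,.012,.056),(255,255,0)); 
dr(jb(0,.025,.17,.45,.012,.01201),(255,0,255))
cv2.imwrite("pics/ov.png",im)
```

```text
tile px 2391.0
tile [ 0.5676 -0.1361  0.0421] 2.4096468520036365 0.03599281619799739
tall_post [193. 254.] 0.93 366 True
tall_post [166. 289.] 0.67 381 False
jig [310. 237.] 0.66 6696 False
jig [479. 272.] 0.24 857 False
tile_top [224. 150.] 0.89 2215 False
tile_top [383. 333.] 0.82 2342 False
tile_top [374. 234.] 0.59 2325 False
tall_post [416. 171.] 0.96 415 False
tall_post [424. 195.] 0.61 654 True
jig [340. 257.] 0.87 5387 False
jig [278. 265.] 0.36 2296 False
tile_top [276. 266.] 0.88 2145 False
tile_top [493. 273.] 0.8 2197 False
tile_top [217. 233.] 0.78 1674 False
post [ 0.5062  0.3469 -0.185 ] -10.59915762909776 0.40384794214472275
post1 [ 0.5065  0.3476 -0.1524] -8.731472885312177 0.18255651987570984
post1 [0.5083 0.3445 0.5112] 29.288624683740768 0.15333693110271632
1.6
```

View pics/ov.png

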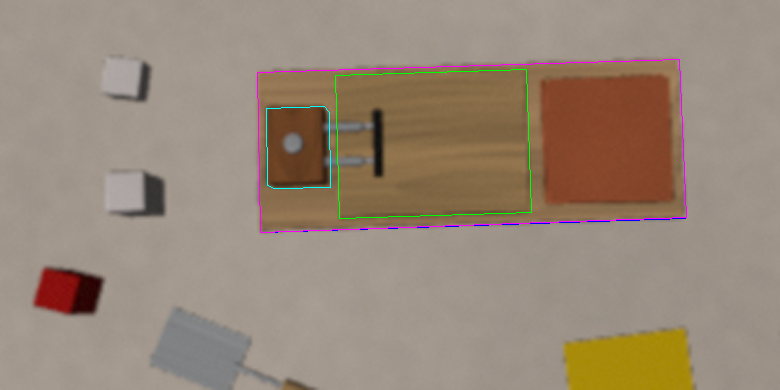

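Run:
```python
from fit import *
import pickle
P=pickle.load(open("top0.pkl","rb"));S=pickle.load(open("scene0.pkl","rb"))
def crop(p,b,s,name,boxes):
    im=cv2.resize(p["pixels"][b[1]:b[3],b[0]:b[2],::-1],None,fx=s,fy=s,interpolation=cv2.INTER_CUBIC)
    for X in boxes:
        q=((proj(p,X)-[b[0],b[1]]+.5)*s-.5).round().astype(int)
        for i in range(8):
            for j in range(i):
                if bin(i^j).count("1")==1: cv2.line(im,tuple(map(int,q[i])),tuple(map(int,q[j])),(0,255,0),1)
    return im
B=[box(.5045,.347,.06,.04,.04,0,.09)]
a=crop(P,(165,235,215,285),7,"",[]);b=crop(P,(165,235,215,285),7,"",B)
c=crop(S,(400,165,450,215),7,"",[]);d=crop(S,(400,165,450,215),7,"",B)
cv2.imwrite("pics/post.png",np.vstack([np.hstack([a,b]),np.hstack([c,d])])[:, :])
im=cv2.imread("pics/post.png"); cv2.imwrite("pics/post.png",cv2.resize(im,(600,600)))
```

```text
(no output)
```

View pics/post.png

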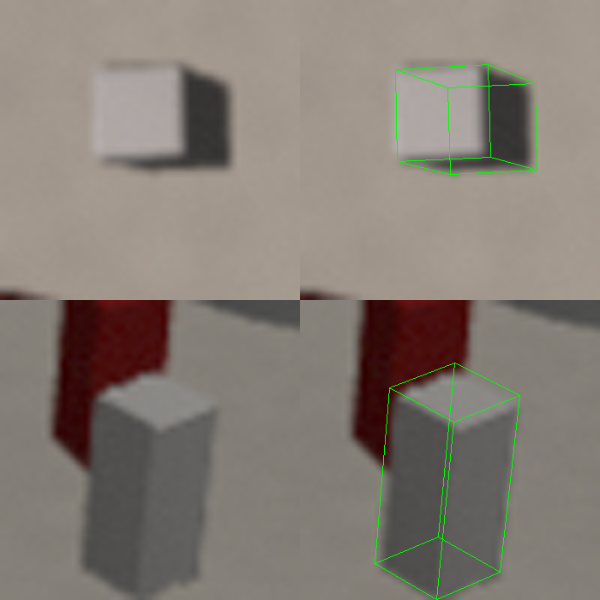

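step_arm(
  increments=[
    [0,0,0,0,0,-8,0],
    [0,0,0,0,0,-8,0],
    [0,0,0,0,0,-8,0],
    [0,0,0,0,0,-8,0],
    [0,0,0,0,0,-8,0],
    [0,0,0,0,0,-8,0],
    [0,0,0,0,0,-8,0],
    [0,0,0,0,0,-8,0],
    [0,0,0,0,0,-8,0],
    [0,0,0,0,0,0,0],
  ],
)

```text
t: 2.6
eef_pos: [0.2356, -0.6326, 0.2069]
tool_rot: [-0.0, 1.0, 0.022, 0.0]
contact_force: [-0.2, -0.3, -1.1]
gripper_width: 1.002
```

step_arm(
  increments=[
    [1.2,-1.3,0,0,0,0,0],
    [2.4,-2.63,0,0,0,0,0],
    [2.4,-2.63,0,0,0,0,0],
    [2.4,-2.63,0,0,0,0,0],
    [2.4,-2.63,0,0,0,0,0],
    [2.4,-2.63,0,0,0,0,0],
    [2.4,-2.63,0,0,0,0,0],
    [2.4,-2.63,0,0,0,0,0],
    [2.4,-2.63,0,0,0,0,0],
    [2.4,-2.63,0,0,0,0,0],
    [2.4,-2.63,0,0,0,0,0],
    [2.4,-2.63,0,0,0,0,0],
    [2.4,-2.63,0,0,0,0,0],
    [2.4,-2.63,0,0,0,0,0],
    [1.2,-1.3,0,0,0,0,0],
    [0,0,0,0,0,0,0],
  ],
)

```text
t: 4.2
eef_pos: [0.558, -0.2453, 0.2071]
tool_rot: [-0.001, 1.0, 0.023, 0.001]
contact_force: [0.3, 0.3, 0.3]
gripper_width: 1.0
```

step_arm(
  increments=[
    [0,0,2,0,0,0,0],
    [0,0,3.5,0,0,0,0],
    [0,0,3.5,0,0,0,0],
    [0,0,3.5,0,0,0,0],
    [0,0,3.5,0,0,0,0],
    [0,0,2,0,0,0,0],
    [0,0,0.7,0,0,0,0],
    [0,0,0,0,0,0,0],
    [0,0,0,0,0,0,0],
  ],
)

```text
t: 5.1
eef_pos: [0.5565, -0.2511, 0.0212]
tool_rot: [0.0, 1.0, 0.021, 0.001]
contact_force: [0.5, 1.1, 0.2]
gripper_width: 0.997
```

Run:
```python
from h import *
for n,c in(("scene",(180,200,380,350)),("top",(290,160,490,310))):
    p=bot.read_camera(n); save(p,n+"1.png",c,4)
print(bot.get_obs())
```

```text
{'t': 5.2, 'q': array([ 0.58290435,  0.62120958, -0.35090767,  1.83101169,  0.30217986,
        0.7390924 ,  0.10962682]), 'joint_vel': array([-0.0005548 ,  0.0008748 , -0.00136166,  0.00380271,  0.00151256,
       -0.00271795,  0.00094838]), 'joint_torque': array([-1.72266544e-03, -5.87165380e+01, -4.47592020e+00, -2.00723326e+01,
        8.01457063e-03,  9.58455959e-03, -4.84984557e-03]), 'eef_pos': array([ 0.55682841, -0.25117742,  0.02153449]), 'tool_rot': array([6.11110841e-04, 9.99779332e-01, 2.09626844e-02, 1.21628297e-03]), 'contact_force': array([0.44307714, 0.69701495, 0.12446023]), 'torque': array([0.02039016, 0.00645578, 0.0338314 ]), 'gripper_width': 1.0011350690525382}
```

View pics/scene1.png

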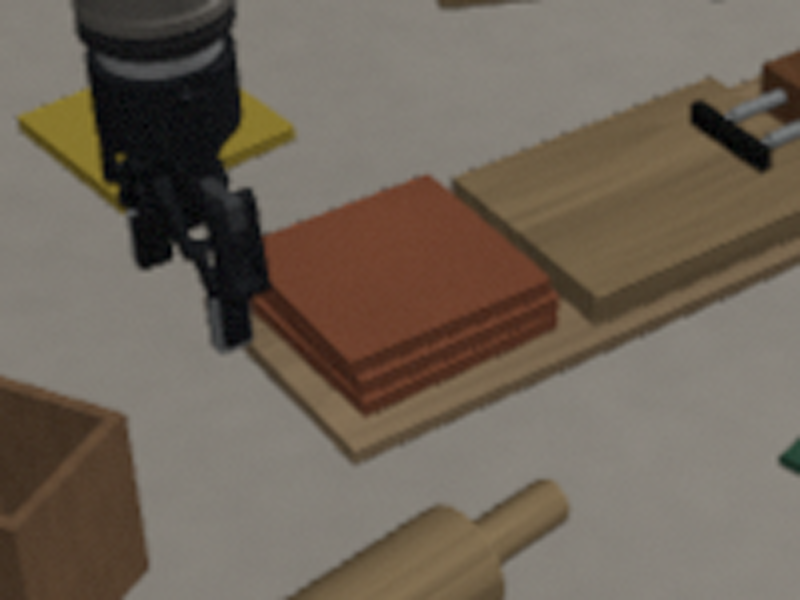

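View pics/top1.png

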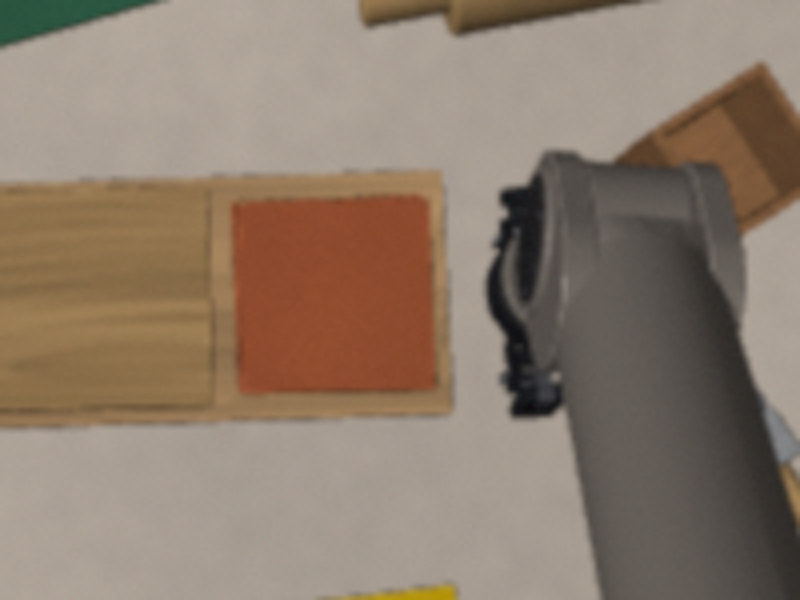

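The open gripper sits clear behind the stack, with a gap to both the board and the box. I'll touch the table gently to find the tip height with the fingers open.

step_arm(
  increments=[
    [0,0,1.2,0,0,0,0],
    [0,0,1.2,0,0,0,0],
    [0,0,0.4,0,0,0,0],
    [0,0,0.1,0,0,0,0],
    [0,0,0.1,0,0,0,0],
    [0,0,0,0,0,0,0],
  ],
)

```text
t: 5.8
eef_pos: [0.5559, -0.2506, -0.0101]
tool_rot: [0.0, 1.0, 0.021, 0.0]
contact_force: [0.6, -0.0, -0.2]
gripper_width: 0.999
```

step_arm(
  increments=[
    [0,0,0.1,0,0,0,0],
    [0,0,0.1,0,0,0,0],
  ],
)

```text
t: 6.0
eef_pos: [0.556, -0.2507, -0.0119]
tool_rot: [0.0, 1.0, 0.021, 0.0]
contact_force: [-0.3, -0.1, -0.2]
gripper_width: 1.003
```

step_arm(
  increments=[
    [0,0,0.1,0,0,0,0],
    [0,0,0.1,0,0,0,0],
  ],
)

```text
t: 6.2
eef_pos: [0.5558, -0.2507, -0.0141]
tool_rot: [0.0, 1.0, 0.021, 0.0]
contact_force: [-0.0, 0.3, 0.2]
gripper_width: 0.998
```

step_arm(
  increments=[
    [0,0,0.1,0,0,0,0],
    [0,0,0,0,0,0,0],
  ],
)

```text
t: 6.4
eef_pos: [0.5557, -0.2506, -0.0153]
tool_rot: [-0.0, 1.0, 0.021, -0.0]
contact_force: [-0.2, 1.0, -0.3]
gripper_width: 0.999
```

step_arm(
  increments=[
    [0,0,0.1,0,0,0,0],
    [0,0,0,0,0,0,0],
  ],
)

```text
t: 6.6
eef_pos: [0.5557, -0.2506, -0.0162]
tool_rot: [-0.0, 1.0, 0.021, -0.0]
contact_force: [0.2, -0.2, -0.1]
gripper_width: 1.0
```

step_arm(
  increments=[
    [0,0,0.1,0,0,0,0],
    [0,0,0,0,0,0,0],
  ],
)

```text
t: 6.8
eef_pos: [0.5557, -0.2506, -0.0172]
tool_rot: [-0.0, 1.0, 0.021, -0.0]
contact_force: [0.3, -0.6, -0.2]
gripper_width: 1.001
```

step_arm(
  increments=[
    [0,0,0.1,0,0,0,0],
    [0,0,0,0,0,0,0],
  ],
)

```text
t: 7.0
eef_pos: [0.5557, -0.2506, -0.0182]
tool_rot: [-0.0, 1.0, 0.021, -0.0]
contact_force: [0.7, 0.4, 0.3]
gripper_width: 0.998
```

step_arm(
  increments=[
    [0,0,0.1,0,0,0,0],
    [0,0,0,0,0,0,0],
  ],
)

```text
t: 7.2
eef_pos: [0.5557, -0.2506, -0.0192]
tool_rot: [-0.0, 1.0, 0.021, -0.0]
contact_force: [-0.3, 0.0, 0.5]
gripper_width: 0.997
```

step_arm(
  increments=[
    [0,0,0.1,0,0,0,0],
    [0,0,0.1,0,0,0,0],
    [0,0,0,0,0,0,0],
  ],
)

```text
t: 7.5
eef_pos: [0.5557, -0.2506, -0.0213]
tool_rot: [-0.0, 1.0, 0.021, -0.0]
contact_force: [-0.5, -0.5, 0.1]
gripper_width: 1.001
```

Run:
```python
from h import *
p=bot.read_camera("scene"); save(p,"scene2.png",(180,210,300,310),6)
X=np.array([[.556+s,-.25,z] for s in(-.05,.05) for z in (0,.0,.02)]); print((proj(p,X)-[180,210])*6)
print(bot.get_obs()["contact_force"])
```

```text
[[254.56880498 441.20254959]
 [254.56880498 441.20254959]
 [248.76071039 399.17040006]
 [370.30884186 583.66821939]
 [370.30884186 583.66821939]
 [365.21182689 540.49939776]]
[ 0.25908641  0.61670472 -0.87344155]
```

View pics/scene2.png

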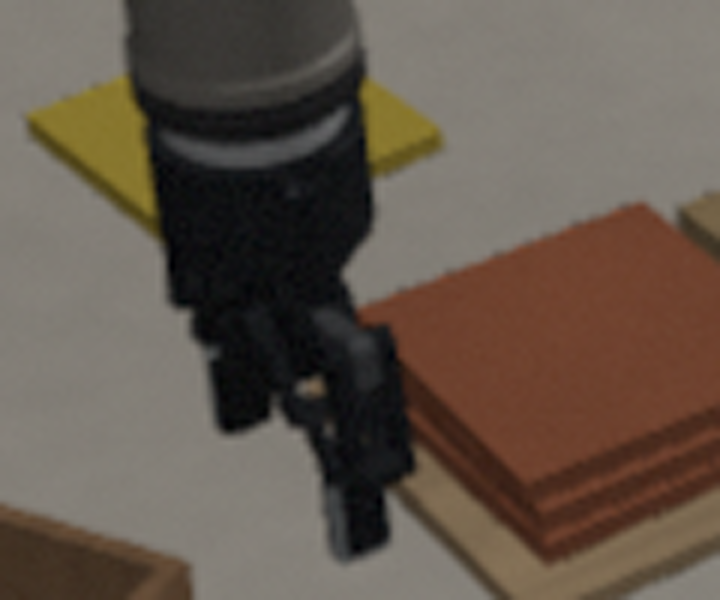

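step_arm(
  increments=[
    [0,0,0.1,0,0,0,0],
    [0,0,0.1,0,0,0,0],
    [0,0,0,0,0,0,0],
  ],
)

```text
t: 7.85
eef_pos: [0.5557, -0.2506, -0.0232]
tool_rot: [-0.0, 1.0, 0.021, -0.0]
contact_force: [0.4, 0.4, -0.8]
gripper_width: 0.998
```

step_arm(
  increments=[
    [0,0,0.1,0,0,0,0],
    [0,0,0.1,0,0,0,0],
    [0,0,0,0,0,0,0],
  ],
)

```text
t: 8.15
eef_pos: [0.5557, -0.2505, -0.0253]
tool_rot: [-0.0, 1.0, 0.021, -0.0]
contact_force: [-1.0, -0.4, -0.5]
gripper_width: 1.0
```

step_arm(
  increments=[
    [0,0,0.1,0,0,0,0],
    [0,0,0.1,0,0,0,0],
    [0,0,0,0,0,0,0],
  ],
)

```text
t: 8.45
eef_pos: [0.5557, -0.2506, -0.0272]
tool_rot: [-0.0, 1.0, 0.021, -0.0]
contact_force: [-0.1, -0.1, 0.6]
gripper_width: 0.995
```

step_arm(
  increments=[
    [0,0,0.1,0,0,0,0],
    [0,0,0.1,0,0,0,0],
    [0,0,0,0,0,0,0],
  ],
)

```text
t: 8.75
eef_pos: [0.5557, -0.2506, -0.0293]
tool_rot: [-0.0, 1.0, 0.021, -0.0]
contact_force: [-0.8, -0.5, 0.4]
gripper_width: 1.002
```

Run:
```python
from h import *
p=bot.read_camera("scene"); save(p,"scene3.png",(180,210,300,310),6)
o=bot.get_obs();print(o["contact_force"],o["eef_pos"],o["joint_torque"])
```

```text
[ 0.23713778 -0.02634232  0.02852647] [ 0.55570444 -0.25060607 -0.02919812] [-5.25204727e-03 -6.11775470e+01 -4.41293523e+00 -1.80466157e+01
  1.13840590e-02 -4.75907917e-03 -2.69931181e-03]
```

View pics/scene3.png

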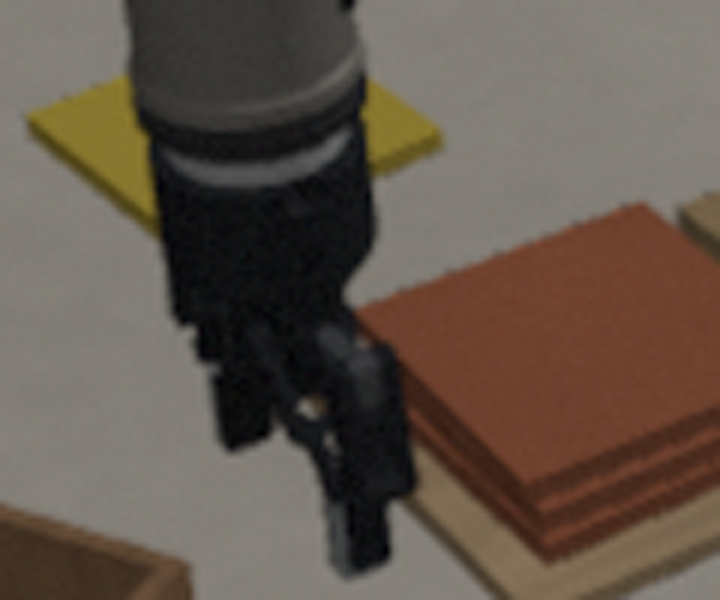

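step_arm(
  increments=[
    [0,0,0.1,0,0,0,0],
    [0,0,0.1,0,0,0,0],
    [0,0,0,0,0,0,0],
  ],
)

```text
t: 9.1
eef_pos: [0.5557, -0.2506, -0.0313]
tool_rot: [-0.0, 1.0, 0.021, -0.0]
contact_force: [-0.1, -0.4, -0.3]
gripper_width: 0.999
```

step_arm(
  increments=[
    [0,0,0.1,0,0,0,0],
    [0,0,0.1,0,0,0,0],
    [0,0,0,0,0,0,0],
  ],
)

```text
t: 9.4
eef_pos: [0.5557, -0.2506, -0.0333]
tool_rot: [-0.0, 1.0, 0.021, -0.0]
contact_force: [-0.7, 0.1, -0.5]
gripper_width: 0.999
```

step_arm(
  increments=[
    [0,0,0.1,0,0,0,0],
    [0,0,0,0,0,0,0],
  ],
)

```text
t: 9.6
eef_pos: [0.5557, -0.2506, -0.0342]
tool_rot: [-0.0, 1.0, 0.021, -0.0]
contact_force: [-0.7, 0.4, -0.2]
gripper_width: 1.004
```

step_arm(
  increments=[
    [0,0,0.1,0,0,0,0],
    [0,0,0,0,0,0,0],
  ],
)

```text
t: 9.8
eef_pos: [0.5557, -0.2506, -0.0352]
tool_rot: [-0.0, 1.0, 0.021, -0.0]
contact_force: [0.2, 0.7, -0.2]
gripper_width: 1.001
```

Run:
```python
from h import *
p=bot.read_camera("scene"); save(p,"scene4.png",(180,210,300,310),6)
o=bot.get_obs();print(o["contact_force"],o["eef_pos"],o["joint_torque"])
```

```text
[0.25543828 0.51599897 0.13299257] [ 0.55574815 -0.25061392 -0.03515265] [-5.39097295e-03 -6.14357114e+01 -4.38714489e+00 -1.77959472e+01
  1.10542870e-02 -5.33058090e-03 -2.51205900e-03]
```

View pics/scene4.png

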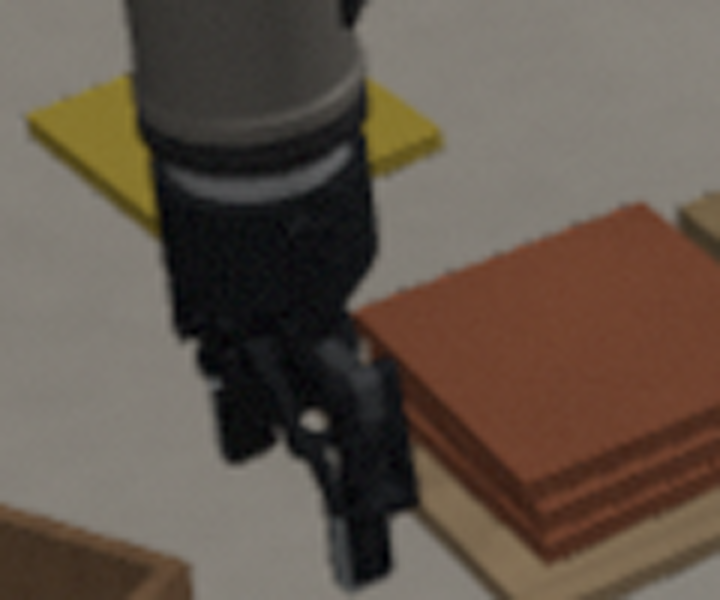

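Run:
```python
from h import *
p=bot.read_camera("scene")
for uv in [(340,588),(388,578),(235,462),(275,440)]:
    u=(180+uv[0]/6,210+uv[1]/6)
    print(uv,[np.round(atz(p,u,z),4)[:2] for z in (-.02,-.01,0,.01,.02)])
q=bot.read_camera("top"); save(q,"top4.png",(380,170,460,290),5)
```

```text
(340, 588) [array([ 0.5796, -0.2515]), array([ 0.5909, -0.2558]), array([ 0.6022, -0.2602]), array([ 0.6134, -0.2645]), array([ 0.6247, -0.2689])]
(388, 578) [array([ 0.5842, -0.2342]), array([ 0.5954, -0.2387]), array([ 0.6067, -0.2433]), array([ 0.6179, -0.2478]), array([ 0.6292, -0.2524])]
(235, 462) [array([ 0.4889, -0.2529]), array([ 0.5013, -0.2572]), array([ 0.5137, -0.2615]), array([ 0.5261, -0.2658]), array([ 0.5385, -0.2702])]
(275, 440) [array([ 0.4847, -0.2341]), array([ 0.4972, -0.2386]), array([ 0.5096, -0.2432]), array([ 0.5221, -0.2477]), array([ 0.5345, -0.2523])]
```

View pics/top4.png

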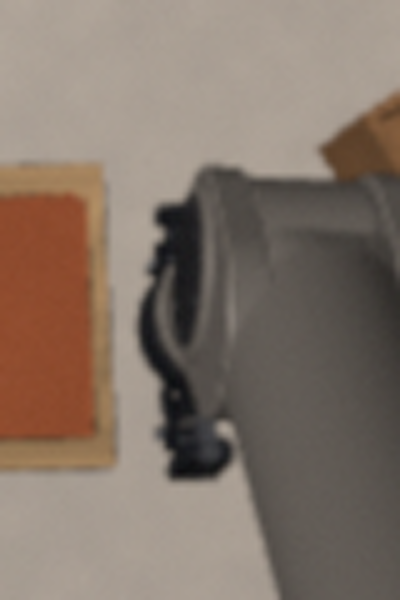

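step_arm(
  increments=[
    [0,0,0.1,0,0,0,0],
    [0,0,0,0,0,0,0],
  ],
)

```text
t: 10.15
eef_pos: [0.5557, -0.2506, -0.0362]
tool_rot: [-0.0, 1.0, 0.021, -0.0]
contact_force: [-0.4, -0.3, 0.2]
gripper_width: 0.998
```

step_arm(
  increments=[
    [0,0,0.1,0,0,0,0],
    [0,0,0,0,0,0,0],
  ],
)

```text
t: 10.35
eef_pos: [0.5557, -0.2506, -0.0372]
tool_rot: [-0.0, 1.0, 0.021, -0.0]
contact_force: [-0.5, 0.1, 0.2]
gripper_width: 1.002
```

step_arm(
  increments=[
    [0,0,0.1,0,0,0,0],
    [0,0,0,0,0,0,0],
  ],
)

```text
t: 10.55
eef_pos: [0.5559, -0.2507, -0.0374]
tool_rot: [0.0, 1.0, 0.021, 0.0]
contact_force: [-2.7, 0.7, 6.9]
gripper_width: 0.996
```

Contact at TCP z = −0.0373, so the open tips sit 37 mm above the TCP reading. I want the tips at about 40 mm, so TCP z should be about 0.002.

step_arm(
  increments=[
    [0,0,-1,0,0,0,0],
    [0,0,-1.5,0,0,0,0],
    [0.8,0,-1.5,0,0,0,0],
    [0.9,0,0,0,0,0,0],
    [0,-0.5,0,0,0,0,0],
    [0,-0.5,0,0,0,0,0],
    [0,-0.5,0,0,0,0,0],
    [0,-0.5,0,0,0,0,0],
    [0,0,0,0,0,0,0],
  ],
)

```text
t: 11.45
eef_pos: [0.5715, -0.2284, 0.0015]
tool_rot: [-0.0, 1.0, 0.022, -0.0]
contact_force: [0.9, -0.3, -0.5]
gripper_width: 1.001
```

Run:
```python
from h import *
p=bot.read_camera("scene"); save(p,"scene5.png",(200,220,340,310),5.5)
print(bot.get_obs()["eef_pos"])
```

```text
[ 0.57167411 -0.22916335  0.00164527]
```

View pics/scene5.png

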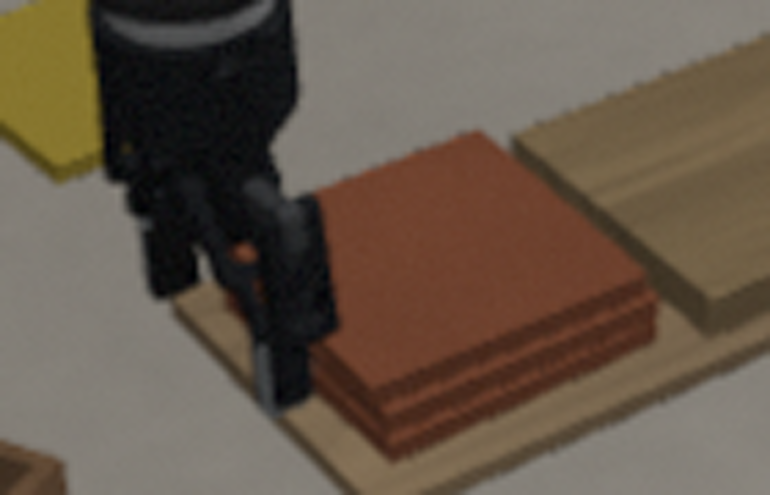

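step_arm(
  increments=[
    [0,-0.3,0,0,0,0,0],
    [0,-0.3,0,0,0,0,0],
    [0,-0.3,0,0,0,0,0],
    [0,-0.3,0,0,0,0,0],
    [0,-0.2,0,0,0,0,0],
  ],
)

```text
t: 12.0
eef_pos: [0.5714, -0.2155, 0.002]
tool_rot: [-0.0, 1.0, 0.021, 0.0]
contact_force: [-0.1, -0.3, -0.0]
gripper_width: 1.002
```

step_arm(
  increments=[
    [0,-0.2,0,0,0,0,0],
    [0,-0.2,0,0,0,0,0],
    [0,-0.2,0,0,0,0,0],
  ],
)

```text
t: 12.3
eef_pos: [0.5711, -0.2103, 0.0019]
tool_rot: [0.0, 1.0, 0.021, 0.0]
contact_force: [-0.6, -1.8, -0.1]
gripper_width: 1.002
```

step_arm(
  increments=[
    [0,-0.2,0,0,0,0,0],
    [0,-0.2,0,0,0,0,0],
    [0,-0.2,0,0,0,0,0],
  ],
)

```text
t: 12.6
eef_pos: [0.5708, -0.2041, 0.0019]
tool_rot: [0.0, 1.0, 0.021, 0.0]
contact_force: [-0.5, -1.3, -0.7]
gripper_width: 1.003
```

Run:
```python
from h import *
p=bot.read_camera("scene"); save(p,"scene6.png",(200,220,340,310),5.5)
```

```text
(no output)
```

View pics/scene6.png

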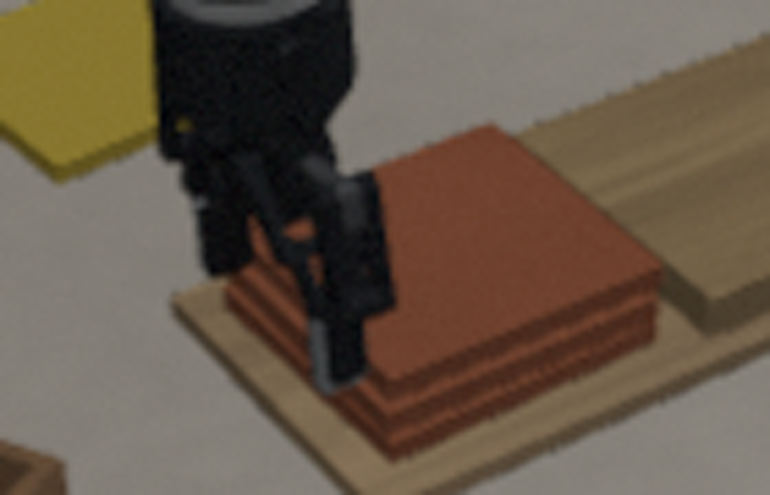

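step_arm(
  increments=[
    [0,-0.3,0,0,0,0,0],
    [0,-0.4,0,0,0,0,0],
    [0,-0.5,0,0,0,0,0],
    [0,-0.5,0,0,0,0,0],
    [0,-0.5,0,0,0,0,0],
    [0,-0.5,0,0,0,0,0],
    [0,-0.5,0,0,0,0,0],
    [0,-0.5,0,0,0,0,0],
    [0,-0.5,0,0,0,0,0],
    [0,-0.5,0,0,0,0,0],
  ],
)

```text
t: 13.65
eef_pos: [0.5688, -0.1566, 0.0019]
tool_rot: [-0.0, 1.0, 0.021, 0.0]
contact_force: [-0.3, -2.1, 0.8]
gripper_width: 1.0
```

step_arm(
  increments=[
    [0,-0.5,0,0,0,0,0],
    [0,-0.5,0,0,0,0,0],
    [0,-0.5,0,0,0,0,0],
    [0,-0.5,0,0,0,0,0],
    [0,-0.5,0,0,0,0,0],
    [0,-0.5,0,0,0,0,0],
    [0,-0.5,0,0,0,0,0],
    [0,-0.5,0,0,0,0,0],
    [0,-0.5,0,0,0,0,0],
    [0,-0.5,0,0,0,0,0],
  ],
)

```text
t: 14.65
eef_pos: [0.5667, -0.1067, 0.002]
tool_rot: [0.0, 1.0, 0.021, 0.0]
contact_force: [-0.0, -2.4, 2.5]
gripper_width: 0.998
```

Run:
```python
from h import *
p=bot.read_camera("scene"); save(p,"scene7.png",(230,190,430,320),4)
print(bot.get_obs()["eef_pos"])
```

```text
[ 0.56670231 -0.10526019  0.00192929]
```

View pics/scene7.png

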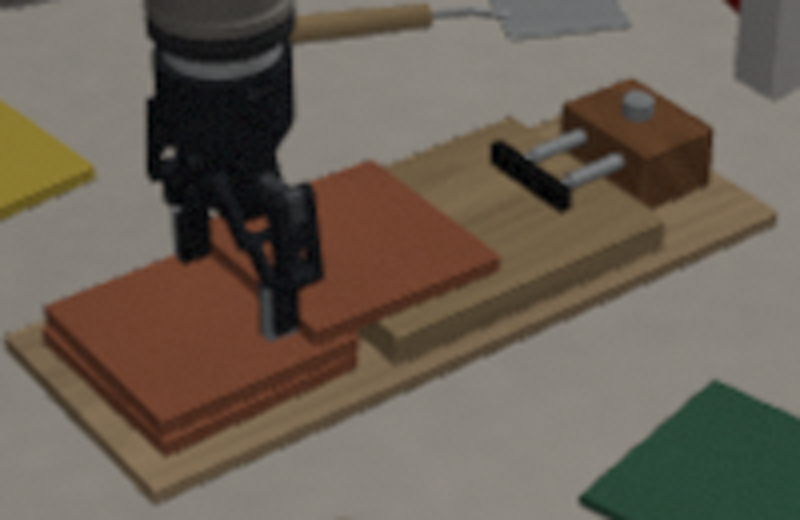

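step_arm(
  increments=[
    [0,-0.3,-0.05,0,0,0,0],
    [0,-0.4,-0.05,0,0,0,0],
    [0,-0.5,0,0,0,0,0],
    [0,-0.5,0,0,0,0,0],
    [0,-0.5,0,0,0,0,0],
    [0,-0.5,0,0,0,0,0],
  ],
)

```text
t: 15.3
eef_pos: [0.5654, -0.0795, 0.0028]
tool_rot: [-0.0, 1.0, 0.021, -0.0]
contact_force: [-0.2, -1.4, -1.5]
gripper_width: 0.997
```

step_arm(
  increments=[
    [0,-0.4,0,0,0,0,0],
    [0,-0.4,0,0,0,0,0],
    [0,-0.3,0,0,0,0,0],
    [0,-0.3,0,0,0,0,0],
  ],
)

```text
t: 15.7
eef_pos: [0.565, -0.0659, 0.003]
tool_rot: [0.0, 1.0, 0.021, 0.0]
contact_force: [-0.5, -1.5, -0.1]
gripper_width: 0.997
```

Run:
```python
from h import *
p=bot.read_camera("scene"); save(p,"scene8.png",(230,190,430,320),4)
p=bot.read_camera("top"); save(p,"top8.png",(220,180,420,290),4)
o=bot.get_obs();print(o["eef_pos"],o["contact_force"])
```

```text
[ 0.56502105 -0.06537096  0.00298432] [-0.97406936  0.10422796 -0.13989914]
```

View pics/scene8.png

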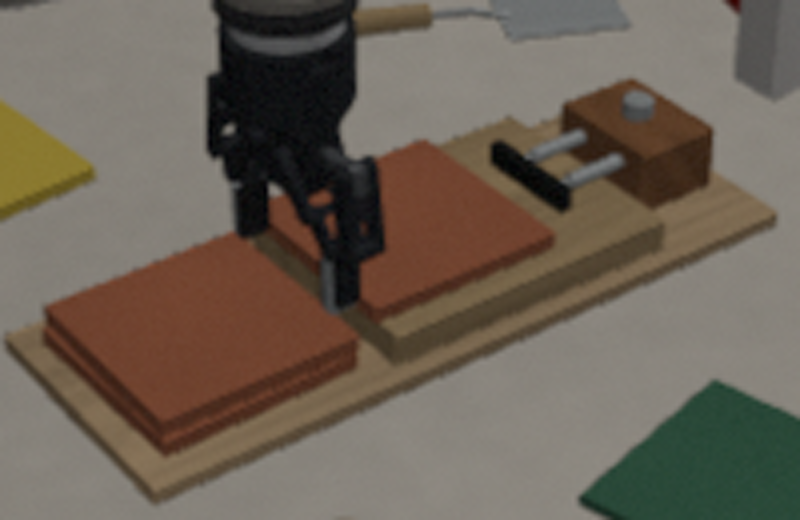

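View pics/top8.png

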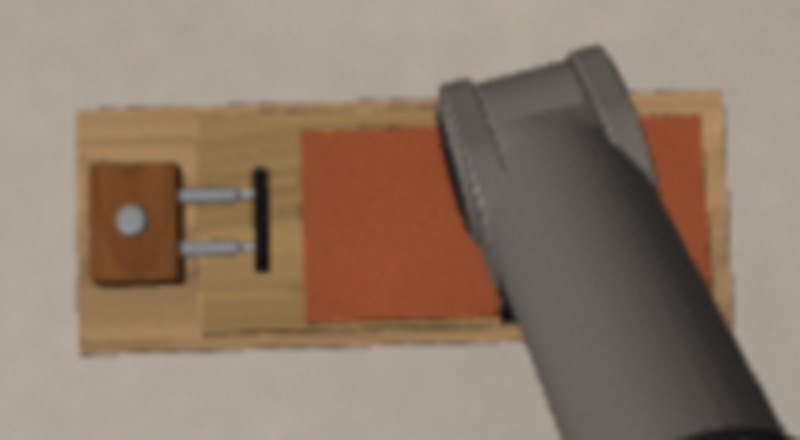

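step_arm(
  increments=[
    [0,-0.3,0,0,0,0,0],
    [0,-0.3,0,0,0,0,0],
    [0,-0.3,0,0,0,0,0],
    [0,-0.3,0,0,0,0,0],
    [0,-0.2,0,0,0,0,0],
    [0,-0.2,0,0,0,0,0],
  ],
)

```text
t: 16.4
eef_pos: [0.5643, -0.0499, 0.0029]
tool_rot: [0.0, 1.0, 0.021, -0.0]
contact_force: [-0.9, -2.1, 0.7]
gripper_width: 1.003
```

step_arm(
  increments=[
    [0,-0.2,0,0,0,0,0],
    [0,-0.1,0,0,0,0,0],
    [0,-0.1,0,0,0,0,0],
  ],
)

```text
t: 16.7
eef_pos: [0.5641, -0.0461, 0.0029]
tool_rot: [0.0, 1.0, 0.021, 0.0]
contact_force: [0.5, -1.8, 0.1]
gripper_width: 1.003
```

step_arm(
  increments=[
    [0,-0.1,0,0,0,0,0],
    [0,-0.1,0,0,0,0,0],
    [0,-0.1,0,0,0,0,0],
  ],
)

```text
t: 17.0
eef_pos: [0.564, -0.0431, 0.0029]
tool_rot: [0.0, 1.0, 0.021, 0.0]
contact_force: [0.9, -2.5, 0.8]
gripper_width: 1.003
```

step_arm(
  increments=[
    [0,-0.1,0,0,0,0,0],
    [0,-0.1,0,0,0,0,0],
  ],
)

```text
t: 17.2
eef_pos: [0.5639, -0.0416, 0.0029]
tool_rot: [0.0, 1.0, 0.021, 0.0]
contact_force: [0.0, -3.8, 1.6]
gripper_width: 1.003
```

step_arm(
  increments=[
    [0,-0.1,0,0,0,0,0],
    [0,-0.1,0,0,0,0,0],
  ],
)

```text
t: 17.4
eef_pos: [0.5638, -0.0399, 0.0029]
tool_rot: [0.0, 1.0, 0.021, -0.0]
contact_force: [-0.1, -5.9, 0.3]
gripper_width: 0.997
```

step_arm(
  increments=[
    [0,-0.1,0,0,0,0,0],
    [0,-0.1,0,0,0,0,0],
  ],
)

```text
t: 17.6
eef_pos: [0.5637, -0.0386, 0.0029]
tool_rot: [0.001, 1.0, 0.021, -0.0]
contact_force: [-0.3, -6.3, 1.0]
gripper_width: 0.996
```

step_arm(
  increments=[
    [0,-0.1,0,0,0,0,0],
    [0,-0.1,0,0,0,0,0],
  ],
)

```text
t: 17.8
eef_pos: [0.5636, -0.0373, 0.0029]
tool_rot: [0.001, 1.0, 0.021, -0.0]
contact_force: [0.6, -9.1, 1.0]
gripper_width: 1.001
```

step_arm(
  increments=[
    [0,-0.1,0,0,0,0,0],
    [0,0,0,0,0,0,0],
  ],
)

```text
t: 18.0
eef_pos: [0.5635, -0.0366, 0.0029]
tool_rot: [0.001, 1.0, 0.02, -0.0]
contact_force: [-0.7, -9.9, 0.8]
gripper_width: 1.0
```

step_arm(
  increments=[
    [0,-0.1,0,0,0,0,0],
    [0,-0.1,0,0,0,0,0],
    [0,0,0,0,0,0,0],
  ],
)

```text
t: 18.3
eef_pos: [0.5634, -0.0353, 0.003]
tool_rot: [0.002, 1.0, 0.02, -0.0]
contact_force: [0.1, -9.8, 1.2]
gripper_width: 1.0
```

step_arm(
  increments=[
    [0,0,0,0,0,0,0],
    [0,0,0,0,0,0,0],
    [0,0,0,0,0,0,0],
  ],
)

```text
t: 18.6
eef_pos: [0.5634, -0.0354, 0.0029]
tool_rot: [0.002, 1.0, 0.02, -0.0]
contact_force: [0.2, -9.7, 1.2]
gripper_width: 1.003
```

step_arm(
  increments=[
    [0,0,0,0,0,0,0],
    [0,0,0,0,0,0,0],
    [0,0,0,0,0,0,0],
    [0,0,0,0,0,0,0],
  ],
)

```text
t: 19.0
eef_pos: [0.5634, -0.0354, 0.0029]
tool_rot: [0.002, 1.0, 0.02, -0.0]
contact_force: [0.7, -9.3, 1.7]
gripper_width: 1.002
```

step_arm(
  increments=[
    [0,-0.1,0,0,0,0,0],
    [0,0,0,0,0,0,0],
    [0,0,0,0,0,0,0],
    [0,0,0,0,0,0,0],
    [0,0,0,0,0,0,0],
    [0,0,0,0,0,0,0],
  ],
)

```text
t: 19.6
eef_pos: [0.5634, -0.0347, 0.0029]
tool_rot: [0.002, 1.0, 0.02, -0.0]
contact_force: [0.8, -10.8, 1.4]
gripper_width: 1.0
```

step_arm(
  increments=[
    [0,0.1,0,0,0,0,0],
    [0,0.1,0,0,0,0,0],
    [0,0.1,0,0,0,0,0],
    [0,0.1,0,0,0,0,0],
    [0,0.1,0,0,0,0,0],
    [0,0.1,0,0,0,0,0],
    [0,0.1,0,0,0,0,0],
    [0,0.1,0,0,0,0,0],
    [0,0.2,0,0,0,0,0],
    [0,0.3,0,0,0,0,0],
    [0,0.3,0,0,0,0,0],
  ],
)

```text
t: 20.7
eef_pos: [0.564, -0.0462, 0.0028]
tool_rot: [-0.001, 1.0, 0.022, -0.0]
contact_force: [0.5, 0.6, 0.3]
gripper_width: 1.003
```

step_arm(
  increments=[
    [0,1,0,0,0,0,0],
    [0,0,-2,0,0,0,0],
    [0,0,-4,0,0,0,0],
    [0,0,-4,0,0,0,0],
    [0,-1,-4,0,0,0,0],
    [-0.3,-3,-2,0,0,0,0],
    [-0.35,-3.4,0,0,0,0,0],
    [-0.35,-3.4,0,0,0,0,0],
    [-0.35,-3.4,0,0,0,0,0],
    [-0.35,-3.4,0,0,0,0,0],
    [-0.35,-3.4,0,0,0,0,0],
    [-0.35,-3.4,0,0,0,0,0],
    [-0.35,-3.4,0,0,0,0,0],
    [-0.35,-3.4,0,0,0,0,0],
    [-0.35,-3.4,0,0,0,0,0],
    [-0.35,-3.4,0,0,0,0,0],
    [-0.35,-2.2,0,0,0,0,0],
    [0,0,0,0,0,0,0],
    [0,0,0,0,0,0,0],
  ],
)

```text
t: 22.6
eef_pos: [0.506, 0.3424, 0.1626]
tool_rot: [0.0, 1.0, 0.022, -0.0]
contact_force: [0.3, -0.5, -0.3]
gripper_width: 1.001
```

Run:
```python
from h import *
import pickle
p=bot.read_camera("scene"); save(p,"scene9.png"); pickle.dump(p,open("s9.pkl","wb"))
p=bot.read_camera("top"); save(p,"top9.png",(160,180,420,290),3); pickle.dump(p,open("t9.pkl","wb"))
o=bot.get_obs();print(o["eef_pos"],o["contact_force"],o["t"])
```

```text
[0.50672324 0.34097674 0.16265523] [0.36544069 0.26845301 0.12303613] 22.7
```

View pics/scene9.png

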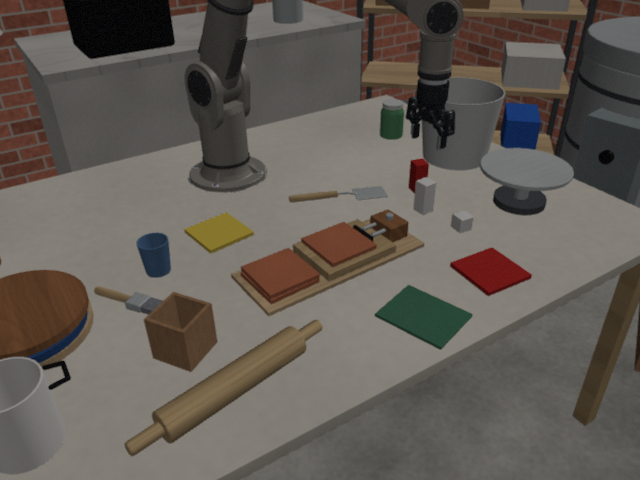

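View pics/top9.png

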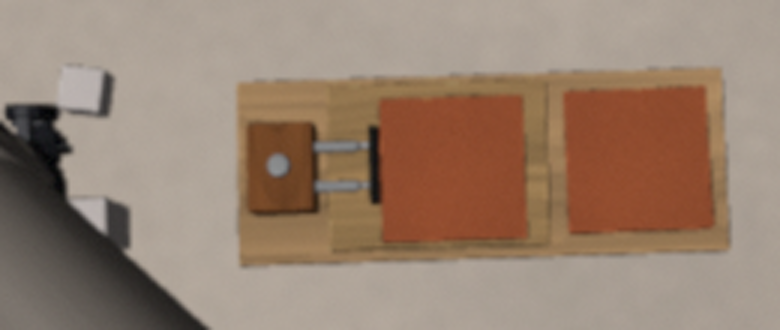

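Run:
```python
from fit import *
import pickle
P=pickle.load(open("t9.pkl","rb"));S=pickle.load(open("s9.pkl","rb"))
hsv=cv2.cvtColor(P["pixels"],cv2.COLOR_RGB2HSV)
m=((hsv[...,0]<13)&(hsv[...,1]>140)).astype(np.uint8)
n,l=cv2.connectedComponents(m)
for (u,v),z,x0 in(((311,236),.046,[.564,.025,.045]),((373,234),.036,[.567,-.136,.045])):
    k=(l==l[v,u]).astype(float); r=fit([(P,k)],(.13,.13,z-.002,z),x0); print(k.sum(),np.round(r[0],4),np.degrees(r[0][2]),r[1])
    rr=cv2.minAreaRect(np.argwhere(k)[:,::-1].astype(np.float32)); print(rr, atz(P,rr[0],z))
X=[.5067,.341,.18]; print(proj(S,X))
save(S,"s9c.png",(395,90,475,235),4.1)
```

```text
2339.0 [0.5596 0.0329 0.0529] 3.0327524771799497 0.05160241095155463
((310.097412109375, 235.82421875), (48.0404167175293, 48.93643569946289), 88.02507019042969) [0.55903185 0.03301735 0.046     ]
2272.0 [ 0.5703 -0.1348  0.0529] 3.032590828353694 0.0619718309859155
((372.30133056640625, 232.93568420410156), (47.434043884277344, 48.43340301513672), 87.95458984375) [ 0.57004789 -0.13552236  0.036     ]
[[427.09271098 149.36857004]]
```

View pics/s9c.png

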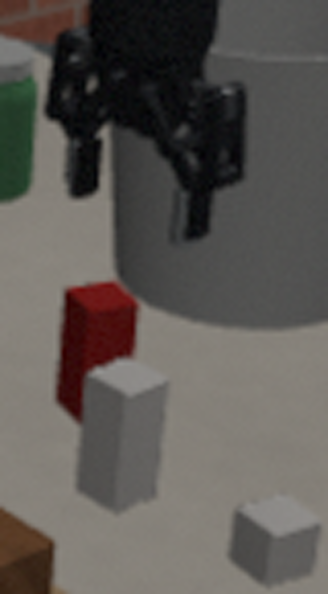

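step_arm(
  increments=[
    [-0.1,-0.6,2,0,0,0,0],
    [0,0,3,0,0,0,0],
    [0,0,3,0,0,0,0],
    [0,0,3,0,0,0,0],
    [0,0,2,0,0,0,0],
    [0,0,1.5,0,0,0,0],
    [0,0,0,0,0,0,0],
    [0,0,0,0,0,0,0],
  ],
)

```text
t: 23.5
eef_pos: [0.5054, 0.3485, 0.0185]
tool_rot: [-0.0, 1.0, 0.021, 0.0]
contact_force: [0.5, -0.0, 0.8]
gripper_width: 0.999
```

Run:
```python
from h import *
p=bot.read_camera("scene"); save(p,"s10.png",(380,130,480,240),5)
p=bot.read_camera("top"); save(p,"t10.png",(150,190,250,300),5)
o=bot.get_obs();print(o["eef_pos"],o["contact_force"],o["t"])
```

```text
[0.50569058 0.3492105  0.01926185] [0.43084696 0.08056485 0.44042344] 23.6
```

View pics/s10.png

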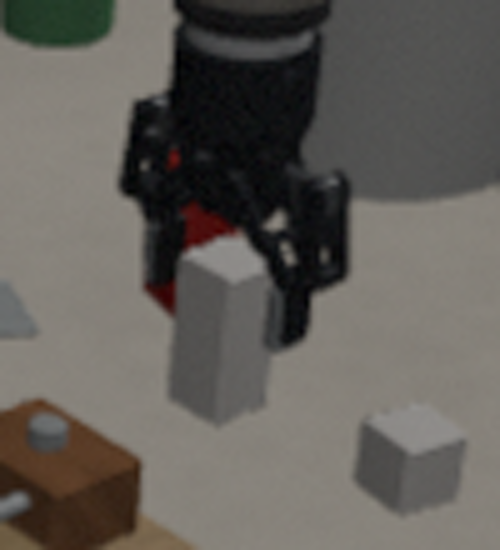

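View pics/t10.png

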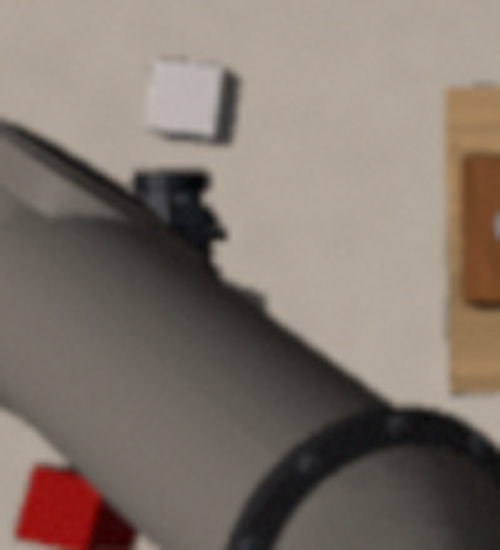

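step_arm(
  increments=[
    [0,0,0,0,0,0,0.3],
    [0,0,0,0,0,0,0.5],
    [0,0,0,0,0,0,0.7],
    [0,0,0,0,0,0,1],
    [0,0,0,0,0,0,1],
    [0,0,0,0,0,0,1],
    [0,0,0,0,0,0,1],
    [0,0,0,0,0,0,1],
  ],
  squeeze=40,
)

```text
t: 24.4
eef_pos: [0.505, 0.349, 0.0184]
tool_rot: [-0.0, 1.0, 0.021, 0.0]
contact_force: [-0.6, -1.5, 6.7]
gripper_width: 0.463
```

step_arm(
  increments=[
    [0,0,0,0,0,0,1],
    [0,0,0,0,0,0,1],
    [0,0,-0.5,0,0,0,1],
    [0,0,-1.5,0,0,0,1],
    [0,0,-3,0,0,0,1],
    [0,0,-2,0,0,0,1],
    [0,0,0,0,0,0,1],
    [0,0,0,0,0,0,1],
  ],
)

```text
t: 25.2
eef_pos: [0.5047, 0.3486, 0.0881]
tool_rot: [-0.0, 1.0, 0.021, 0.0]
contact_force: [-0.5, -0.3, -2.8]
gripper_width: 0.461
```

Run:
```python
from h import *
p=bot.read_camera("scene"); save(p,"s11.png",(380,110,480,240),5)
o=bot.get_obs();print(o["eef_pos"],o["contact_force"],o["t"],o["gripper_width"],o["tool_rot"])
```

```text
[0.50419164 0.34803593 0.08713582] [-3.85367862e-01  1.19875200e-03 -2.77881004e+00] 25.25 0.46201294445464486 [ 5.28428488e-04  9.99773364e-01  2.12769976e-02 -4.79639650e-04]
```

View pics/s11.png

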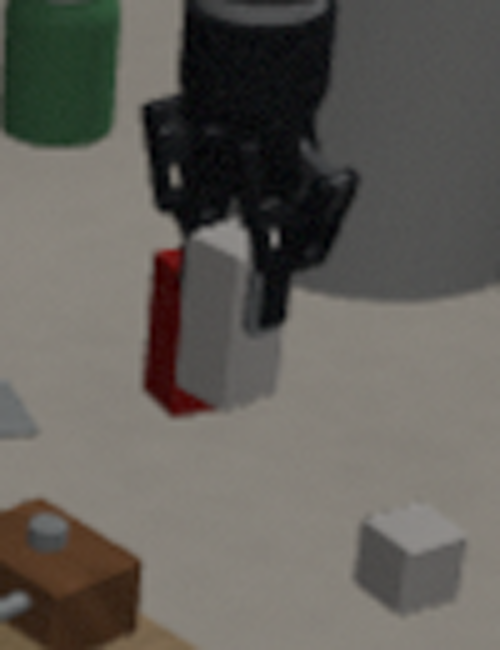

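step_arm(
  increments=[
    [0,0,-3,0,0,0,1],
    [0.2,1.5,0,0,0,0,1],
    [0.4,3,0,0,0,0,1],
    [0.4,3,0,0,0,0,1],
    [0.4,3,0,0,0,0,1],
    [0.4,3,0,0,0,0,1],
    [0.4,3,0,0,0,0,1],
    [0.4,3,0,0,0,0,1],
    [0.4,3,0,0,0,0,1],
    [0.4,3,0,0,0,0,1],
    [0.4,3,0,0,0,0,1],
    [0.4,2,0,0,0,0,1],
    [0,1,0,0,0,0,1],
    [0,0,0,0,0,0,1],
    [0,0,0,0,0,0,1],
    [0,0,0,0,0,0,1],
  ],
)

```text
t: 26.85
eef_pos: [0.5596, 0.0376, 0.1177]
tool_rot: [-0.0, 1.0, 0.023, -0.0]
contact_force: [0.3, 0.0, -2.5]
gripper_width: 0.461
```

Run:
```python
from h import *
import pickle
p=bot.read_camera("scene"); save(p,"s12.png",(270,140,410,280),4.2);pickle.dump(p,open("s12.pkl","wb"))
o=bot.get_obs();print(o["eef_pos"],o["contact_force"],o["t"],o["gripper_width"],o["tool_rot"])
```

```text
[0.55979909 0.03751927 0.11784253] [ 0.16666686 -0.00978991 -1.97968842] 26.9 0.4650379802153906 [-3.30115320e-04  9.99746250e-01  2.25238964e-02 -3.57047977e-05]
```

View pics/s12.png

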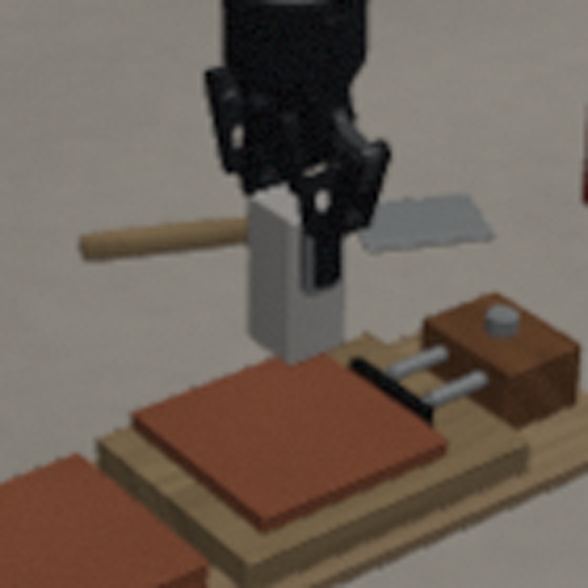

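Run:
```python
from fit import *
import pickle
p=pickle.load(open("s12.pkl","rb"))
s=6;b=(310,170,380,240)
im=cv2.resize(p["pixels"][b[1]:b[3],b[0]:b[2],::-1],None,fx=s,fy=s,interpolation=cv2.INTER_CUBIC)
def D(X,c):
    q=((proj(p,X)-[b[0],b[1]]+.5)*s-.5).round().astype(int)
    for i in range(8):
        for j in range(i):
            if bin(i^j).count("1")==1: cv2.line(im,tuple(map(int,q[i])),tuple(map(int,q[j])),c,1)
D(box(.5598,.0355,.045,.04,.04,.0994,.1894),(0,255,0)); 
D(box(.5596,.033,.05,.13,.13,.034,.046),(255,0,0))
cv2.imwrite("pics/s12o.png",im)
```

```text
(no output)
```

View pics/s12o.png

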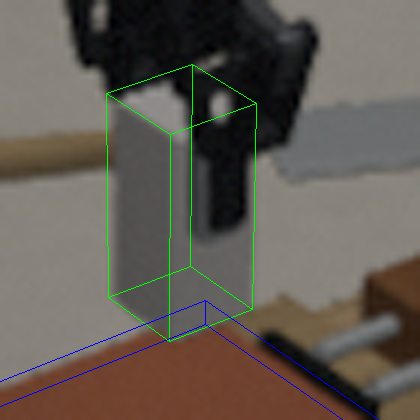

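step_arm(
  increments=[
    [0,0.3,1,0,0,0,1],
    [0,0,1.5,0,0,0,1],
    [0,0,1.2,0,0,0,1],
    [0,0,0.8,0,0,0,1],
    [0,0,0.3,0,0,0,1],
    [0,0,0,0,0,0,1],
    [0,0,0,0,0,0,1],
  ],
)

```text
t: 27.6
eef_pos: [0.5606, 0.033, 0.0702]
tool_rot: [-0.0, 1.0, 0.021, 0.0]
contact_force: [-0.3, 0.6, -2.7]
gripper_width: 0.468
```

step_arm(
  increments=[
    [0,0,0.1,0,0,0,1],
    [0,0,0.1,0,0,0,1],
    [0,0,0,0,0,0,1],
  ],
)

```text
t: 27.9
eef_pos: [0.5603, 0.0328, 0.068]
tool_rot: [0.0, 1.0, 0.021, 0.0]
contact_force: [0.4, -0.1, -1.5]
gripper_width: 0.462
```

step_arm(
  increments=[
    [0,0,0.1,0,0,0,1],
    [0,0,0,0,0,0,1],
  ],
)

```text
t: 28.1
eef_pos: [0.5601, 0.0328, 0.0668]
tool_rot: [0.0, 1.0, 0.021, -0.0]
contact_force: [1.4, 0.8, -3.2]
gripper_width: 0.464
```

step_arm(
  increments=[
    [0,-0.1,0.1,0,0,0,1],
    [0,0,0,0,0,0,1],
  ],
)

```text
t: 28.3
eef_pos: [0.5601, 0.0341, 0.0658]
tool_rot: [-0.0, 1.0, 0.021, -0.0]
contact_force: [-0.3, 0.5, -1.9]
gripper_width: 0.465
```

step_arm(
  increments=[
    [0,0,0.1,0,0,0,1],
    [0,0,0,0,0,0,1],
  ],
)

```text
t: 28.5
eef_pos: [0.5601, 0.0338, 0.0648]
tool_rot: [0.0, 1.0, 0.021, -0.0]
contact_force: [-0.2, -0.4, -3.1]
gripper_width: 0.462
```

step_arm(
  increments=[
    [0,0,0.1,0,0,0,1],
    [0,0,0,0,0,0,1],
  ],
)

```text
t: 28.7
eef_pos: [0.5603, 0.0338, 0.0644]
tool_rot: [0.0, 1.0, 0.021, 0.0]
contact_force: [-1.6, 0.0, 3.8]
gripper_width: 0.466
```

step_arm(
  increments=[
    [0,0,0,0,0,0,0.45],
    [0,0,0,0,0,0,0.35],
    [0,0,0,0,0,0,0.2],
    [0,0,0,0,0,0,0],
    [0,0,0,0,0,0,0],
    [0,0,0,0,0,0,0],
    [0,0,0,0,0,0,0],
  ],
  squeeze=20,
)

```text
t: 29.4
eef_pos: [0.5602, 0.0338, 0.0639]
tool_rot: [0.0, 1.0, 0.021, -0.0]
contact_force: [0.3, -0.6, -0.8]
gripper_width: 1.0
```

step_arm(
  increments=[
    [0,0,-1,0,0,0,0],
    [0,0,-2,0,0,0,0],
    [0,0,-3,0,0,0,0],
    [0,0,-4,0,0,0,0],
    [0,0,-3,0,0,0,0],
    [0,3,0,0,0,0,0],
    [0,4,0,0,0,0,0],
    [0,4,0,0,0,0,0],
    [0,4,0,0,0,0,0],
    [0,4,0,0,0,0,0],
    [0,4,0,0,0,0,0],
    [0,4,0,0,0,0,0],
    [0,4,0,0,0,0,0],
    [0,4,0,0,0,0,0],
    [0,0,0,0,0,0,0],
  ],
)

```text
t: 30.9
eef_pos: [0.5731, -0.3239, 0.1941]
tool_rot: [0.002, 1.0, 0.017, -0.0]
contact_force: [-0.1, -0.4, -0.2]
gripper_width: 0.998
```

Run:
```python
from fit import *
import pickle
S=bot.read_camera("scene"); save(S,"s13.png",(200,140,440,320),3.3)
P=bot.read_camera("top"); save(P,"t13.png",(180,160,430,310),3.2);pickle.dump((P,S),open("e.pkl","wb"))
o=bot.get_obs();print(o["eef_pos"],o["contact_force"],o["t"],o["gripper_width"])
```

```text
[ 0.57468512 -0.31687221  0.19418839] [-0.21693544  2.12294551 -0.04477104] 31.0 1.0049392731212763
```

View pics/s13.png

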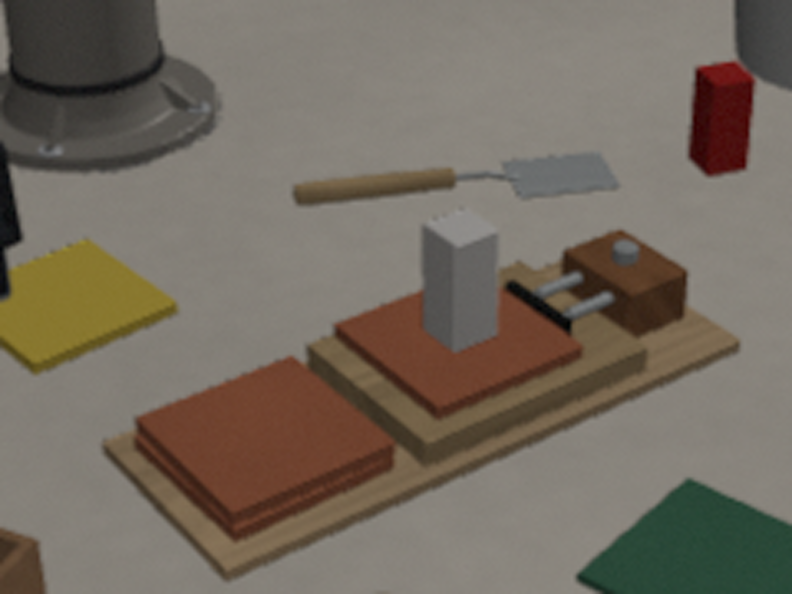

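View pics/t13.png

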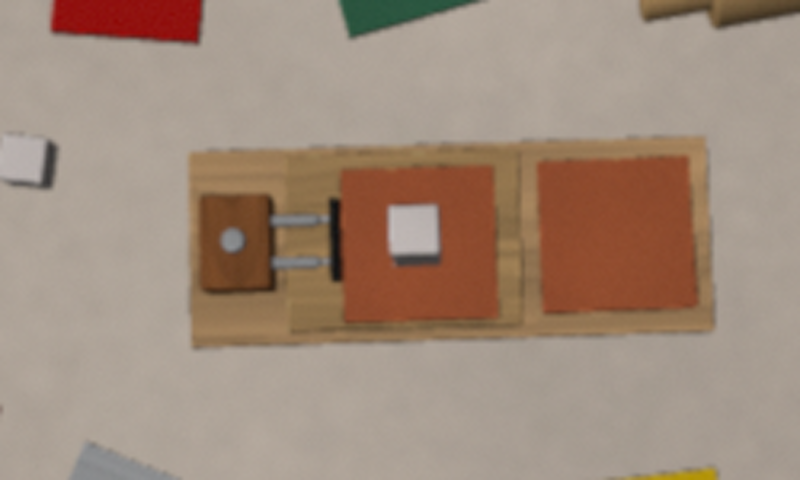

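Run:
```python
from fit import *
import pickle
P,S=pickle.load(open("e.pkl","rb"))
print("post",atz(P,(180+413.5/3.2,160+230.5/3.2),.136))
hsv=cv2.cvtColor(P["pixels"],cv2.COLOR_RGB2HSV)
n,l=cv2.connectedComponents(((hsv[...,0]<13)&(hsv[...,1]>140)).astype(np.uint8))
for (u,v),z in(((296,233),.046),((373,234),.036)):
    rr=cv2.minAreaRect(np.argwhere(l==l[v,u])[:,::-1].astype(np.float32)); print(rr, atz(P,rr[0],z))
print(bot.get_obs()["contact_force"],bot.get_obs()["joint_vel"].round(3))
```

```text
post [0.55833214 0.03336267 0.136     ]
((309.9596252441406, 235.82896423339844), (48.0404167175293, 49.28105926513672), 88.02507019042969) [0.55901464 0.03338796 0.046     ]
((372.3898620605469, 232.91465759277344), (47.46973419189453, 48.254947662353516), 87.95458984375) [ 0.57010822 -0.13576285  0.036     ]
[-0.21693544  2.12294551 -0.04477104] [-0.031 -0.013 -0.04   0.021 -0.008 -0.003 -0.004]
```

The post stands within 1 mm of the tile's centre. The tile rests at the bumper and the lower tiles are unmoved, so I'm letting the arm settle and handing in.

step_arm(
  increments=[
    [0,0,0,0,0,0,0],
    [0,0,0,0,0,0,0],
    [0,0,0,0,0,0,0],
  ],
)

```text
t: 31.3
eef_pos: [0.5755, -0.3144, 0.1943]
tool_rot: [-0.0, 1.0, 0.022, 0.0]
contact_force: [0.7, -0.3, 0.4]
gripper_width: 1.0
```

```bash
python3 -c "
from station import bot
print(bot.hand_in())"
```

```text
the job is handed in; nothing more can be done
None
```

I slid the top tile onto the deck, pressed it home on the bumper, stood the white tall post on its middle and let go. I handed it in at about 31 s.

- **Push:** I used both open fingers on the tile's back edge. Wrist force while holding was 9.3–9.9 N for about 0.7 s, then 10.8 N for about 0.5 s. Sliding the tile had taken about 1.5–2.5 N, so the bumper itself felt roughly 8–11 N.
- **Tile:** After I backed off, the bumper nudged the tile back by roughly 8 mm. It now lies flat on the deck at the bumper, with its centre at about (0.559, 0.033).
- **Post:** It touched down at the predicted height. The last pictures show it upright and square, within 1 mm of the tile's centre.
- **Other things:** In the pictures the two lower tiles and the other things around the jig look unmoved. I measured only the middle tile, at (0.570, −0.136) both before and after the post was placed. I had no measurement of it from before the push.

**Checks that disagreed:**
- **Fingertip height:** The open fingertips touched the table with the TCP reading −37 mm, where about −13 mm was expected. I used the measured value for the push height.
- **Upward force while sliding:** There was a brief 2.5 N upward force on the tool as the tile crossed the gap. I raised the tool 1 mm and it stopped.
- **Post position:** The two cameras differed by up to about 3 mm on where the post stood at first.

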